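# Move the desiccant cartridge to its recharge base

## Robot

A 6-joint arm with a two-finger parallel gripper is mounted at the origin on the work surface. World frame = base frame: x ahead of the robot, y to its left, z up, the work surface at z = 0. Lengths are in m, angles in rad, forces in N, time in s.
With the tool pointing down it reaches from about 0.25 to 0.8 m from the base axis. Payload 3.9 kg.
Tool frame: the origin (TCP) lies between the finger pads, 19 mm behind the fingertips; this is the grasp point; z points along the fingers, y is the line along which they close (so a half turn about z gives the same grasp; the last joint's range is limited). The gripper opens to 85 mm and grips with 20 to 120 N. Pads are 22 mm wide; open, the fingers measure 114 mm over their backs; the gripper's body (76 mm by 85 mm) begins 54 mm behind the grasp point. The pads swing forward as they close: fully open they stand 13 mm farther back than shut.
Start: joints at [-1.314, 0.26, -0.138, 1.173, 0, 1.571], TCP at [0.133, -0.508, 0.25] pointing down, gripper open.
Joint ranges: [-2.78, 2.78], [-0.83, 1.72], [-1.28, 1.37], [-1.9, 2.12], [-1.57, 1.48], [-3.14, 3.14]. Speed limits (rad/s): [2.57, 2.57, 3.14, 3.14, 3.14, 3.14].

## Interface

Orientations are given as [roll, pitch, yaw] about the fixed x, y, z axes, in that order (R = Rz(yaw) Ry(pitch) Rx(roll)).
In Python, from bench import * gives the robot as it stands.
- The arm moves only by the shell command python3 -m pendant 'ROWS' [FORCE]. ROWS is a JSON object of lists of equal length, an entry for each row: "delta_pos": the shift along the tool's x, y, z in cm, a list of three; "twist": the turn about the tool's z in rad; "gripper": the opening, from 0 (shut) to 1 (fully open). In form: {"delta_pos": [[tx, ty, tz], ...], "twist": [twist, ...], "gripper": [gripper, ...]}. A call has 1 to 10 rows; each row is the pose to reach, as a shift and turn from the pose commanded when the call began, along the tool's axes at that moment; what a row does not reach only later rows make up. A row lasts 1/12 s, in which the tool goes at most 41.7 mm and 7.16 degrees, less where a joint would pass 70% of its speed; a pose out of reach is approached as far as the arm can. A call with a gripper value outside its range is refused whole. The fingers move at their own pace and stop on an object; FORCE is the grip in N (left out, the last holds). Time passes only in rows, so rows that repeat a pose let the fingers close. It gives the time, the measured TCP pose, the force, the opening and the grip force at its end, in the units of the state.
- observe(): the state, without advancing time (a new reading comes with each control period).
- capture(name): name is "scene" or "top" or "wrist"; returns the picture (384x512x3 uint8, red, green, blue); there is no depth.
- camera_params(name): a dict with "intrinsics" (3x3 intrinsics, pixels), "k1" (the pictures are not rectified: a ray, as slopes to the right and down, at radius r is drawn at 1 + k1 r^2 times it, then the intrinsics apply), "eye" and "attitude" of the camera in the world. Camera axes: x right, y down, z forward; pixel columns grow to the right and rows downward; lengths in m; the calibration is good to about 2 mm. A picture is of the moment at which its call begins: read the wrist's pose just before it. camera_params takes no time and is no camera call; for the wrist camera it gives the pose at the moment of the call.
- job_done(): hands the job in; it is judged then, once.
Trained networks look in the newest picture that a camera, given by its name, has taken for a name from the list of things; names that differ only in an ending like _2 or _b are one class to them, and where a whole thing is asked for, a point or a joint stands for the part that bears it (a point fixed in the world has none). Each returns a list of dicts, best first, with "confidence" (0 to 1); they miss things now and then, are a little off and sometimes report something else, mostly with a low value. They report only what shows in the picture. A call takes as long as a camera call. They do not tell look-alikes from the thing itself.
- look_for(camera, target): "at" ([column, row] in pixels, amid what is visible of it).
The state is a dict: "time": time; "joints": joint angles; "qvel": joint speeds; "joint_efforts": joint torques, N m; "position": TCP position; "eef_rot": TCP orientation; "force": force on the tool from outside, world axes, zero at the start; "moment": the same for the moment, N m; "width": finger opening in m; "gripper_force": force on a finger pad.
Only numpy, scipy, OpenCV 4.12 (cv2) and the standard library are available. Lean on these libraries where they do the work, as an engineer would, in place of code of your own. Each camera call takes 0.05 s, during which the arm holds its last target. There are 200 camera calls.

## Task

The cellar's moisture absorber needs its desiccant cartridge recharged. Pinch the cartridge's two sprung tabs gently together to unlatch it, draw it straight up out of the absorber without forcing it, then press it gently down into the recharge base until it is fully home and both tabs have snapped out and hold it there when you let go. Leave the jars standing where they are.

Things in the scene. Friction and masses are not known exactly. Their poses are not given: they have to be found in the camera images.
- cartridge: White plastic desiccant cartridge, about 0.2 kg, 81 mm tall, latched upright in the absorber at first. Origin: centre of its underside; z up, y through its two tabs. Foot block 44 (x) by 55 mm (y), z 0 to 27 mm (its lowest 2 mm are 2 mm narrower on each side); above it a core 44 by 35 mm up to z 79 mm with a grey sprung tab on each y side. It fits either way round (half turn).
- tab_left (a joint): Grey tab on the cartridge's +y side: m pushed in towards the core. 0 = sprung out, 0.006 = in against its stop. Spring 2 N out, 7 N fully in. On its outer face a barb 4.5 mm proud: flat top at z 40 mm of the cartridge, sloping away down to z 29 mm. It locks under the upper edge of a window in the well's wall and clears the wall once the tab is in by about 5 mm.
- tab_right (a joint): The same tab on the cartridge's -y side, mirrored: 0 = sprung out, 0.006 = fully in.
- tab_left_pad (a point): Finger place on the left tab's outer face, 73 mm above the cartridge's underside. The tab is an upright plate 22 mm wide (x), 4 mm thick, from z 29 to 81 mm of the cartridge. Its outer face is at y = +27.5 mm when out and +21.5 mm when in: 55 mm over both tabs when out, 43 mm when pinched. More than 70 N from a finger cracks it.
- tab_right_pad (a point): The same on the right tab, mirrored (y = -27.5 mm when out).
- cartridge_grip (a point): Point on the cartridge's axis 73 mm above its underside: a good TCP height for pinching the tabs from above (fingers either side along the cartridge's y; the fingertips then end 4 mm above the absorber's top).
- absorber: Moisture absorber: white louvred box 150 by 150 by 80 mm, fixed to the bench. Origin: centre of its underside, z up. Centred in its top is a well 47 (x) by 58 mm (y), mouth flush with the top, floor 30 mm above the bench. The cartridge stands on that floor, its y along the absorber's y. Windows in the y walls hold the barbs: unpinched, it can rise only 2.5 mm.
- charger: Recharge base: lower black box 116 (x) by 126 (y) by 52 mm, fixed to the bench. Origin: centre of its underside, z up. A grey sleeve, centred, stands up out of its top: a well 47 mm (x) by 58 mm (y) inside, like the absorber's, with a flared mouth (top 4 mm) and windows in the y walls; the cartridge's y goes along the base's y.
- charger_axis (a point): Centre of the recharge base's top face, on the well's axis, 52 mm above the bench. The sleeve's height is adjustable, not reported: its rim stands 61 to 79 mm and its floor 11 to 29 mm above the bench (rim 50 mm over floor), so where the cartridge is home must be found by feel. More than 45 N here, all touching faces added up (60 N in the absorber), does damage.
- plunger (a joint): Steel plunger, 24 mm wide, on the recharge base's well floor: m pressed down. 0 = up (10 mm above the floor), 0.010 = cartridge hard on the floor. It pushes up with 4 N (up) to 9 N (down). Pressed beyond 0.0075, the released tabs catch and hold it there at about 0.0075; an unlatched cartridge is lifted again.
- jar_tall: Closed green-glass jar, 68 mm wide, 120 mm tall, standing on the bench. Origin: centre of its underside.
- jar_squat: Closed amber-glass jar, 80 mm wide, 90 mm tall, standing on the bench. Origin: centre of its underside.
- jar_open: Open glass jar, 64 mm wide, 90 mm tall, standing between the two appliances. Origin: centre of its underside.
Things that resemble listed ones, but are neither listed nor needed, are in the scene too. What is shaped like the cartridge but blue is not meant.

How it is judged:
On the way, in this order (a step that is already met when the one before it is completed fails the run):
1. both tabs are pinched in while the cartridge is still seated in the absorber (value of joint each of tab_left, tab_right above 0.0045 m and z of cartridge in the frame of absorber below 0.034 m and horizontal distance between cartridge and absorber below 0.006 m), for 0.05 s.
2. the cartridge is lifted clear of the absorber (z of cartridge in the frame of absorber above 0.082 m), for 0.05 s.
At the end, for the whole second after the job is handed in: The cartridge stands upright (within 4 degrees) in the recharge base's well (axes within 6 mm), at rest, the plunger held down by more than 6 mm, both tabs sprung out again to within 2 mm of their rest (value of joint plunger above 0.006 m and value of joint each of tab_left, tab_right below 0.002 m and horizontal distance between cartridge and charger below 0.006 m and angle between cartridge's own z axis and vertical below 0.07 rad and linear speed of cartridge below 0.01 m/s and contact force between cartridge and charger above 0.5 N); the robot touches nothing.
It fails at once if the cartridge is forced against the absorber with more than 60 N (contact force between cartridge and absorber above 60 N).
It fails at once if the cartridge is forced against the recharge base with more than 45 N (contact force between cartridge and charger above 45 N).
It fails at once if a tab is squeezed with more than 70 N (contact force between the fingers and tab_left above 70 N or contact force between the fingers and tab_right above 70 N).
It fails at once if a jar is moved by more than 30 mm or tipped (distance of any of jar_tall, jar_squat, jar_open from where it was at the start of the episode above 0.03 m or angle between any of jar_tall, jar_squat, jar_open's own z axis and vertical above 0.4 rad).
It also fails if it takes over 58 s, if anything falls off the work surface, if the arm or the gripper's body presses on something with over 40 N, if the wrist force passes 120 N, or if a joint passes its speed limit or range.

## Working session

There is one attempt and no reset: what is moved stays moved. The work goes in short steps, Python scripts to look and compute and a shell command to move; the robot and the scene stay as the last step left them, time stands still between calls to the robot, and variables do not carry over. Pictures are saved under pics/ and viewed, at most 12 in all, crops included, and the job is handed in when it is done.

```bash
ls; mkdir -p pics; python3 - <<'E'
from bench import *
import cv2,numpy as np
s=observe();print(s)
for n in("scene","top"):
    im=capture(n);cv2.imwrite(f"pics/{n}0.png",im[:,:,::-1])
    print(n,camera_params(n))
    for t in("cartridge","absorber","charger","tab_left_pad","tab_right_pad","cartridge_grip","charger_axis","jar_tall","jar_squat","jar_open"):
        print(t,[(np.round(d["at"],1).tolist(),round(d["confidence"],2)) for d in look_for(n,t)[:4]])
print(observe()["time"])
E
```

```text
pics
{'time': 0.0, 'joints': array([-1.31399312e+00,  2.60686876e-01, -1.39365198e-01,  1.17266612e+00,
       -2.80114401e-05,  1.57079764e+00]), 'qvel': array([ 8.60454135e-05,  2.55997338e-04,  5.78404252e-04,  8.43247683e-04,
       -3.19084055e-04, -5.25685307e-04]), 'joint_efforts': array([-1.85766483e-03, -4.05676675e+01,  2.53922260e+01,  1.87237869e-02,
       -2.40912595e-05, -4.93977979e-06]), 'position': array([ 0.13317719, -0.50717902,  0.24916481]), 'eef_rot': array([-3.13967079e+00,  2.80139115e-05,  2.56801947e-01]), 'force': array([ 0.23009344,  1.19961129, -0.44403691]), 'moment': array([ 0.02402106, -0.02974395, -0.03701696]), 'gripper_force': 0.0, 'width': 0.08552934927876027}
scene {'intrinsics': array([[449.06717234,   0.        , 265.36503751],
       [  0.        , 449.06717234, 188.47215773],
       [  0.        ,   0.        ,   1.        ]]), 'k1': 0.02308977859540132, 'eye': array([ 1.27736995, -0.26390606,  0.87801561]), 'attitude': array([-2.41728548,  0.0049604 ,  1.13633432])}
cartridge [([334.3, 121.6], 0.84), ([248.7, 185.4], 0.75), ([361.5, 151.2], 
[... 751 characters left out ...]
0.0431376 , 0.95560851]), 'attitude': array([-3.08564841e+00, -2.88843317e-03, -1.58710160e+00])}
cartridge [([270.4, 203.2], 0.93), ([137.6, 200.6], 0.92), ([138.8, 259.5], 0.84), ([199.6, 241.9], 0.59)]
absorber [([197.6, 233.2], 0.56)]
charger [([342.4, 211.7], 0.56)]
tab_left_pad [([123.2, 193.8], 0.43), ([198.6, 243.2], 0.41), ([281.7, 255.0], 0.26)]
tab_right_pad [([140.3, 207.8], 0.66), ([208.2, 237.4], 0.47), ([136.4, 265.6], 0.42)]
cartridge_grip [([200.7, 243.3], 0.73), ([271.7, 205.5], 0.72), ([138.1, 198.3], 0.65)]
charger_axis [([345.3, 211.5], 0.74)]
jar_tall [([345.6, 123.9], 0.83)]
jar_squat [([197.2, 119.4], 0.7), ([201.2, 239.0], 0.26)]
jar_open [([284.0, 255.9], 0.67)]
1.1
```

```bash
python3 - <<'E'
import cv2,numpy as np
a=cv2.imread("pics/scene0.png");b=cv2.imread("pics/top0.png")
cv2.imwrite("pics/s1.png",cv2.resize(a[90:310,130:430],(800,587),interpolation=cv2.INTER_CUBIC))
cv2.imwrite("pics/t1.png",cv2.resize(b[80:305,100:400],(800,600),interpolation=cv2.INTER_CUBIC))
E
```

```text
(no output)
```

View pics/s1.png

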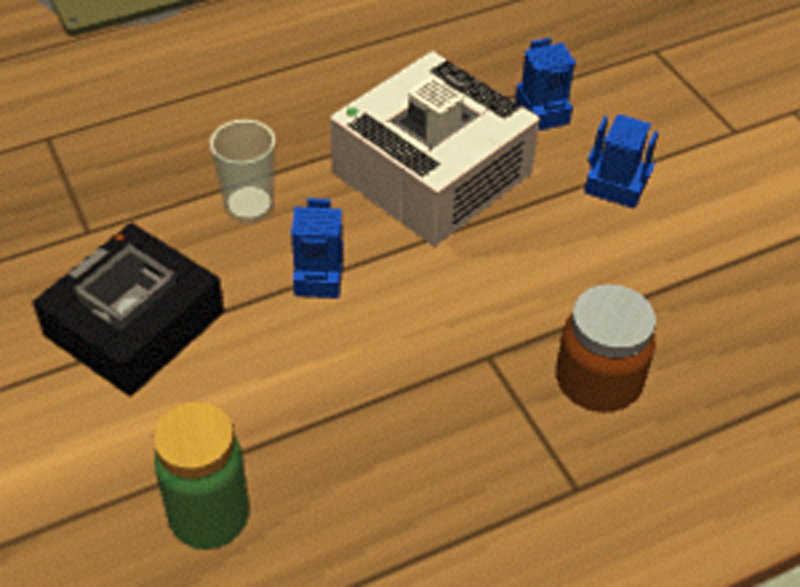

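View pics/t1.png

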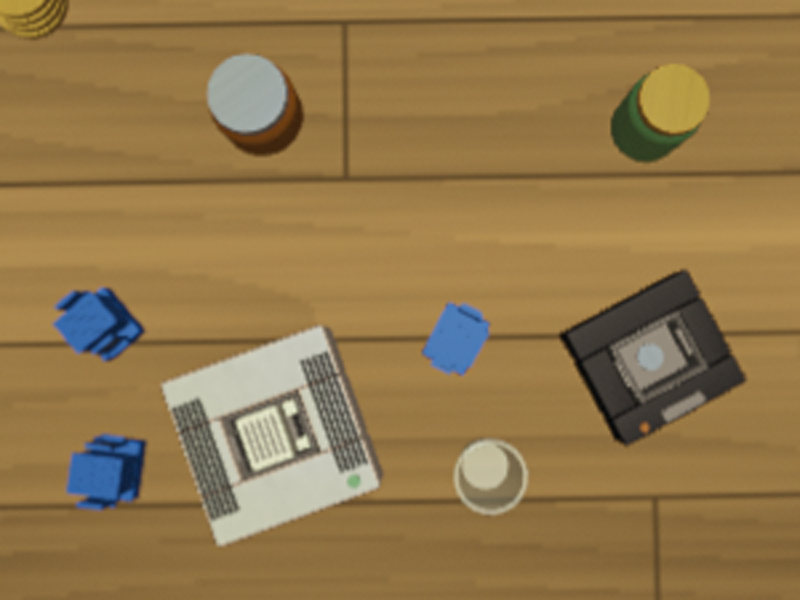

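Both views agree. Candidates in the top image are blue decoys at about (137,201), (139,258) and (271,205), and the white cartridge at about (200,243), standing in the white absorber. I choose the white one. The charger is at about (345,212) and the open jar at (284,257), between the two. Next I back-project these and look with the wrist camera from close by.

```bash
cat > h.py <<'E'
from bench import *
import cv2,numpy as np
from scipy.spatial.transform import Rotation as R
def ray(n,p,P=None):
    P=P or camera_params(n);K=P["intrinsics"];d=(np.array(p,float)-K[:2,2])/K[0,0]
    s=d.copy()
    for _ in range(10): s=d/(1+P["k1"]*(s@s))
    return np.array(P["eye"]),R.from_euler("xyz",P["attitude"]).apply([*s,1])
def at(n,p,z,P=None):
    e,v=ray(n,p,P);return e+v*(z-e[2])/v[2]
def pix(n,X,P=None):
    P=P or camera_params(n);K=P["intrinsics"]
    c=R.from_euler("xyz",P["attitude"]).inv().apply(np.atleast_2d(X)-P["eye"])
    s=c[:,:2]/c[:,2:];s=s*(1+P["k1"]*(s**2).sum(1))[:,None];return s*K[0,0]+K[:2,2]
def togo(xyz,yaw):
    """shift in tool axes (cm) and twist from current measured pose"""
    s=observe();r=R.from_euler("xyz",s["eef_rot"])
    d=r.inv().apply(np.array(xyz)-s["position"])*100
    return d.round(2),[round(float(((s["eef_rot"][2]-yaw)+np.pi/2)%np.pi-np.pi/2),3)]
E
python3 - <<'E'
from h import *
f=lambda c:(c[0]/2.6667+100,c[1]/2.6667+80)
def rect(cs,z):
    p=np.array([at("top",f(c),z)[:2] for c in cs]);print(p.round(3).tolist(),"c",p.mean(0).round(4))
    for i in range(4):
        d=p[(i+1)%4]-p[i];print(round(np.hypot(*d),4),round(np.degrees(np.arctan2(d[1],d[0])),1))
rect([(162,384),(325,327),(381,485),(220,545)],.08)
rect([(562,337),(686,271),(745,378),(626,444)],.052)
print("cart",at("top",f((268,438)),.11),"scene",at("scene",(434/2.6667+130,95/2.6667+90),.11))
print("open",at("top",f((490,477)),.09),"tall",at("top",f((675,100)),.12),"squat",at("top",f((247,93)),.09),"blue",at("top",f((458,338)),.08))
print(camera_params("wrist"))
E
```

```text
[[0.532, 0.272], [0.579, 0.13], [0.442, 0.083], [0.393, 0.223]] c [0.4865 0.177 ]
0.1497 -71.6
0.1447 -161.2
0.1477 109.4
0.1475 19.6
[[0.567, -0.08], [0.625, -0.193], [0.528, -0.243], [0.471, -0.135]] c [ 0.5477 -0.1626]
0.1272 -63.1
0.1094 -152.6
0.1227 117.6
0.111 29.7
cart [0.4865355  0.17571116 0.11      ] scene [0.491533  0.1751398 0.11     ]
open [ 0.44865179 -0.01019237  0.09      ] tall [ 0.76454111 -0.17055578  0.12      ] squat [0.7837705 0.1950281 0.09     ] blue [0.56764942 0.01467439 0.08      ]
{'intrinsics': array([[343.56514794,   0.        , 255.38679109],
       [  0.        , 343.56514794, 190.53173327],
       [  0.        ,   0.        ,   1.        ]]), 'k1': -0.08638090456176503, 'eye': array([ 0.20804476, -0.48710553,  0.37469526]), 'attitude': array([ 2.83512456e+00,  8.26349162e-04, -1.31434716e+00])}
```

```bash
python3 - <<'E'
from h import *
print(togo((.487,.176,.25),.323))
E
```

```text
(array([ 51.58, -57.15,  -0.  ]), [-0.066])
```

```bash
python3 -m pendant '{"delta_pos":[[2.6,-2.9,0],[5.2,-5.8,0],[7.8,-8.7,0],[10.4,-11.6,0],[13,-14.5,0],[15.6,-17.4,0],[18.2,-20.3,0],[20.8,-23.2,0],[23.4,-26.1,0],[26,-29,0]],"twist":[0,0,0,0,0,0,0,0,0,0],"gripper":[1,1,1,1,1,1,1,1,1,1]}' 20
python3 -m pendant '{"delta_pos":[[2.6,-2.9,0],[5.2,-5.8,0],[7.8,-8.7,0],[10.4,-11.6,0],[13,-14.5,0],[15.6,-17.4,0],[18.2,-20.3,0],[20.8,-23.2,0],[23.4,-26.1,0],[25.6,-28.2,0]],"twist":[-0.01,-0.02,-0.03,-0.04,-0.05,-0.06,-0.066,-0.066,-0.066,-0.066],"gripper":[1,1,1,1,1,1,1,1,1,1]}'
python3 -m pendant '{"delta_pos":[[0,0,0],[0,0,0]],"twist":[0,0],"gripper":[1,1]}'
python3 - <<'E'
from h import *
P=camera_params("wrist");im=capture("wrist");cv2.imwrite("pics/w0.png",im[:,:,::-1])
np.save("w0.npy",P,allow_pickle=True)
print(P,[(d["at"],d["confidence"]) for d in look_for("wrist","cartridge_grip")])
print(observe()["position"],observe()["eef_rot"],observe()["width"],observe()["force"])
cv2.imwrite("pics/w0b.png",cv2.resize(im[:,:,::-1],(800,600),interpolation=cv2.INTER_CUBIC))
E
```

```text
time: 1.93
position: [0.3116, -0.1596, 0.2503]
eef_rot: [3.141, -0.001, 0.256]
force: [0.9, -0.7, 0.8]
width: 0.0854
gripper_force: 0.0
time: 2.77
position: [0.4899, 0.174, 0.25]
eef_rot: [-3.135, -0.001, 0.337]
force: [1.1, -0.0, 0.9]
width: 0.0853
gripper_force: 0.0
time: 2.93
position: [0.4898, 0.1712, 0.2495]
eef_rot: [-3.136, 0.001, 0.334]
force: [-0.5, -0.7, 0.1]
width: 0.0855
gripper_force: 0.0
{'intrinsics': array([[343.56514794,   0.        , 255.38679109],
       [  0.        , 343.56514794, 190.53173327],
       [  0.        ,   0.        ,   1.        ]]), 'k1': -0.08638090456176503, 'eye': array([0.56309249, 0.19702131, 0.37411913]), 'attitude': array([ 2.83448871,  0.00617395, -1.23691103])} [([433.2, 136.0], 0.94), ([88.9, 146.1], 0.91), ([120.4, 15.9], 0.82), ([243.9, 175.7], 0.68), ([217.8, 178.0], 0.47)]
[0.48855831 0.16960411 0.24975193] [-3.13629496e+00  1.50883702e-03  3.32048277e-01] 0.08569737152872496 [-0.34151353 -0.66922024  0.38705921]
```

View pics/w0b.png

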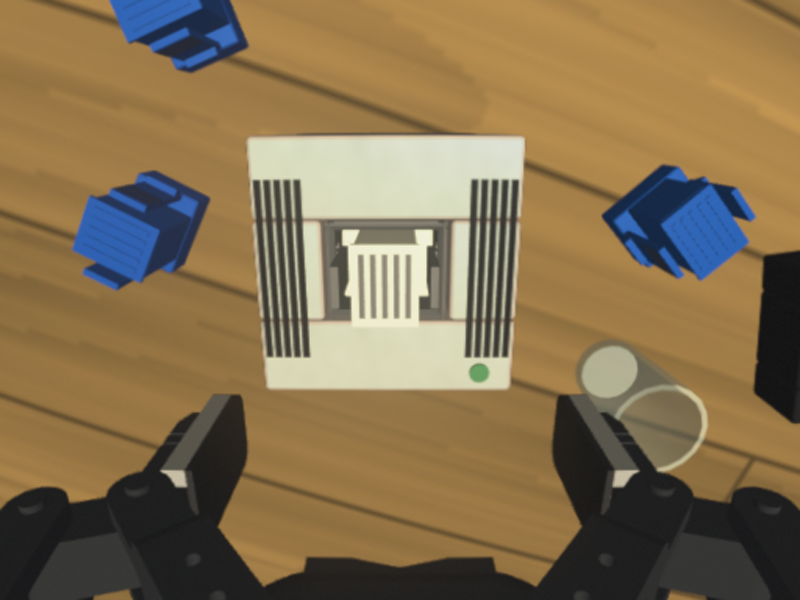

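The wrist view shows the white cartridge at about (385,285) of the enlarged picture. Its dark tabs are left and right, along the finger closing line. The blue ones are around it at (140,235), (185,20) and (685,225).

```bash
python3 - <<'E'
from h import *
P=np.load("w0.npy",allow_pickle=True).item()
for z,cs in((.08,[(247,138),(525,137),(510,389),(268,389)]),(.08,[(320,219),(452,219),(450,320),(323,320)]),(.109,[(349,244),(421,244),(418,326),(351,326)])):
    p=np.array([at("wrist",np.array(c)/1.5625,z,P)[:2] for c in cs]);print("c",p.mean(0).round(4))
    for i in range(4):
        d=p[(i+1)%4]-p[i];print(round(np.hypot(*d),4),round(np.degrees(np.arctan2(d[1],d[0])),1))
print(togo((.486,.177,.103),.328))
E
```

```text
c [0.4867 0.1796]
0.1479 -70.7
0.1479 -160.5
0.1482 109.3
0.1481 19.4
c [0.487  0.1803]
0.0728 -70.8
0.0591 -160.3
0.0741 109.3
0.0592 18.3
c [0.4867 0.1801]
0.0362 -70.8
0.044 -162.2
0.0353 109.3
0.044 18.9
(array([ 0.02, -0.7 , 14.68]), [0.004])
```

```bash
python3 -m pendant '{"delta_pos":[[0.05,-0.4,2],[0.05,-0.8,4.5],[0.05,-0.8,7],[0.05,-0.8,7],[0.05,-0.8,7],[0.05,-0.8,7]],"twist":[0,0,0,0,0,0],"gripper":[1,1,1,1,1,1]}'
python3 - <<'E'
from h import *
P=camera_params("wrist");im=capture("wrist");cv2.imwrite("pics/w1.png",cv2.resize(im[:,:,::-1],(800,600),interpolation=cv2.INTER_CUBIC))
np.save("w1.npy",P,allow_pickle=True)
for i in range(3):
  capture("wrist");s=observe();print(s["position"],s["eef_rot"])
print(togo((.4867,.1785,.102),.335))
E
```

```text
time: 3.53
position: [0.4887, 0.1738, 0.1814]
eef_rot: [-3.133, -0.001, 0.337]
force: [0.8, 0.7, 0.4]
width: 0.0857
gripper_force: 0.0
[0.48955008 0.17430096 0.18196217] [-3.13252131 -0.00321518  0.33774698]
[0.48956994 0.17442231 0.18187564] [-3.13248937 -0.00326122  0.33794341]
[0.48946117 0.17447531 0.18163531] [-3.13249965e+00 -2.93054480e-03  3.38109203e-01]
(array([-0.15, -0.4 ,  7.97]), [0.003])
```

View pics/w1.png

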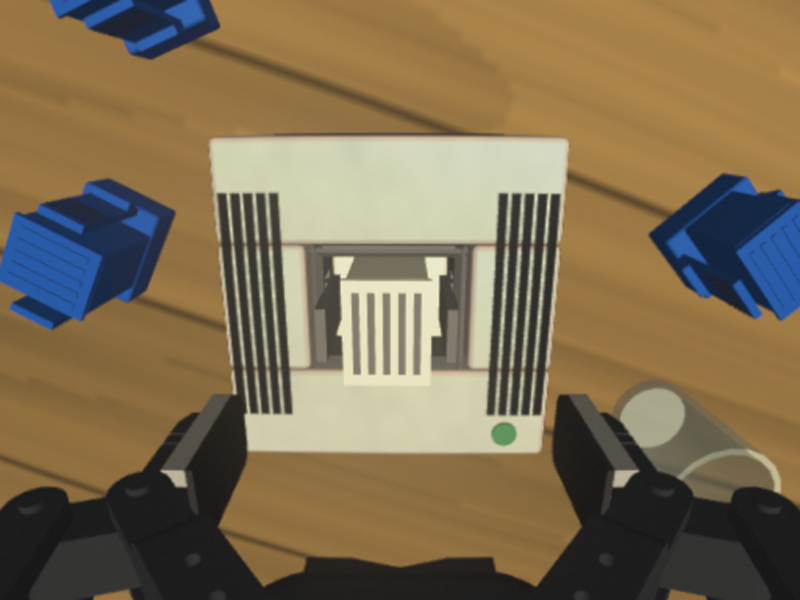

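The cartridge top centre is at (387,330), while the midline between the fingers is at column 399.5. I need a shift of about 4 mm in −y of the tool, which agrees with the computed one.

```bash
python3 -m pendant '{"delta_pos":[[-0.15,-0.42,1],[-0.15,-0.42,2.5],[-0.15,-0.42,4],[-0.15,-0.42,5.5],[-0.15,-0.42,7],[-0.15,-0.42,7.9],[-0.15,-0.42,7.9],[-0.15,-0.42,7.9],[-0.15,-0.42,7.9]],"twist":[0,0,0,0,0,0,0,0,0],"gripper":[1,1,1,1,1,1,1,1,1]}'
python3 - <<'E'
from h import *
im=capture("wrist");cv2.imwrite("pics/w2.png",cv2.resize(im[:,:,::-1],(800,600),interpolation=cv2.INTER_CUBIC))
s=observe();print(s["position"],s["eef_rot"],s["force"]);print(togo((.4867,.1785,.102),.335))
E
```

```text
time: 4.48
position: [0.487, 0.1764, 0.1021]
eef_rot: [-3.13, -0.002, 0.342]
force: [-0.3, -0.2, -0.3]
width: 0.0855
gripper_force: 0.0
[0.4871454  0.17647339 0.10219598] [-3.13035658e+00 -2.05102602e-03  3.41988050e-01] [ 0.03209652 -0.34241156 -0.28660927]
(array([ 0.03, -0.21,  0.02]), [0.007])
```

View pics/w2.png

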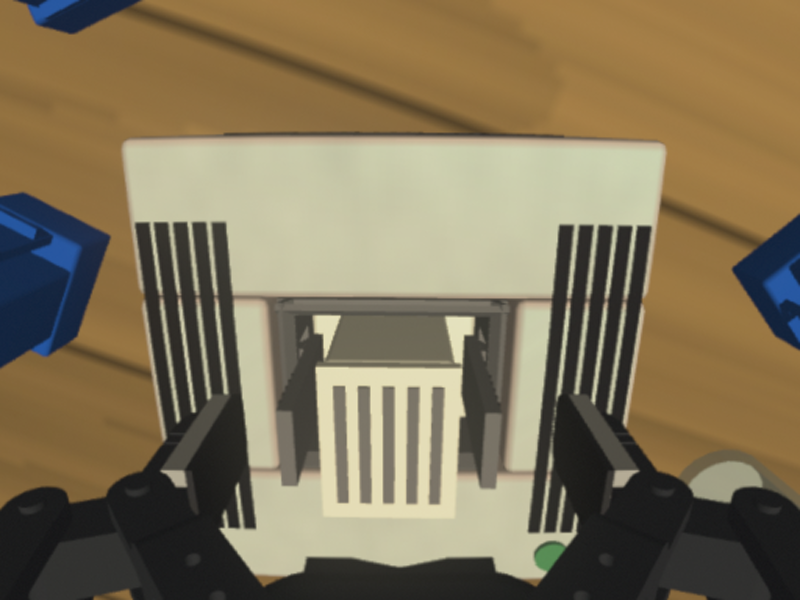

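The cartridge is centred at column 388 between tab edges 278 and 498, so it sits 11 px (2.7 mm) left of the finger midline. I correct that, then close gently.

```bash
python3 -m pendant '{"delta_pos":[[0,-0.27,0],[0,-0.27,0],[0,-0.27,0],[0,-0.27,0],[0,-0.27,0],[0,-0.27,0],[0,-0.27,0]],"twist":[0,0,0,0,0,0,0],"gripper":[1,0.9,0.8,0.75,0.72,0.7,0.7]}' 20
python3 -m pendant '{"delta_pos":[[0,0,0],[0,0,0],[0,0,0],[0,0,0],[0,0,0],[0,0,0],[0,0,0],[0,0,0]],"twist":[0,0,0,0,0,0,0,0],"gripper":[0.67,0.64,0.61,0.58,0.55,0.52,0.49,0.46]}' 20
```

```text
time: 5.12
position: [0.4857, 0.1774, 0.1011]
eef_rot: [-3.129, 0.0, 0.344]
force: [-0.3, -0.2, -0.4]
width: 0.0596
gripper_force: 0.0
time: 5.78
position: [0.4858, 0.1781, 0.1022]
eef_rot: [-3.128, -0.001, 0.344]
force: [-2.6, 1.5, 8.9]
width: 0.0399
gripper_force: 19.4
```

```bash
python3 - <<'E'
from h import *
im=capture("wrist");cv2.imwrite("pics/w3.png",cv2.resize(im[:,:,::-1],(800,600),interpolation=cv2.INTER_CUBIC))
s=observe();print(s["position"],s["eef_rot"],s["force"],s["width"])
E
```

```text
[0.48584639 0.17810159 0.10215976] [-3.12781370e+00 -1.08115277e-03  3.44228532e-01] [-3.0234969   1.65032286  8.68429786] 0.040128513641607154
```

View pics/w3.png

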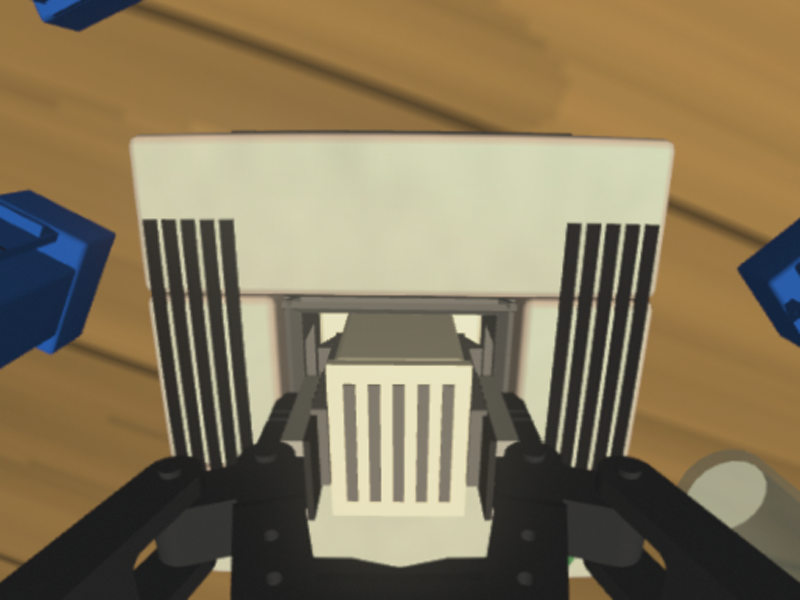

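The picture shows both tabs pinched symmetrically against the core, with the fingers at columns 315 and 485. Now I firm up the grip a little and lift slowly.

```bash
python3 -m pendant '{"delta_pos":[[0,0,0],[0,0,0],[0,0,-0.2],[0,0,-0.4],[0,0,-0.6],[0,-0.01,-0.8],[0,-0.01,-1.0],[0,-0.01,-1.2],[0,-0.01,-1.2]],"twist":[0,0,0,0,0,0,0,0,0],"gripper":[0.42,0.42,0.42,0.42,0.42,0.42,0.42,0.42,0.42]}' 35
```

```text
time: 6.58
position: [0.486, 0.1774, 0.1134]
eef_rot: [-3.129, -0.0, 0.344]
force: [-1.5, 0.6, -2.0]
width: 0.0378
gripper_force: 35.6
```

```bash
python3 -m pendant '{"delta_pos":[[0,0,-0.4],[0,-0.01,-1],[0,-0.02,-1.8],[0,-0.03,-2.6],[0,-0.04,-3.4],[0,-0.05,-4.4],[0,-0.05,-6],[0,-0.05,-8],[0,-0.05,-10],[0,-0.05,-11.5]],"twist":[0,0,0,0,0,0,0,0,0,0],"gripper":[0.42,0.42,0.42,0.42,0.42,0.42,0.42,0.42,0.42,0.42]}'
python3 - <<'E'
from h import *
for i in range(2):
    im=capture("top")
cv2.imwrite("pics/t2.png",cv2.resize(im[80:305,100:400,::-1],(800,600),interpolation=cv2.INTER_CUBIC))
s=observe();print(s["position"],s["eef_rot"],s["force"],s["width"]);print(togo((.548,-.163,.225),.475))
f=lambda c:(c[0]/2.6667+100,c[1]/2.6667+80)
# charger sleeve/ look
print([(d["at"],d["confidence"]) for d in look_for("top","charger_axis")],at("top",look_for("top","charger_axis")[0]["at"],.052))
E
```

```text
time: 7.42
position: [0.4866, 0.1767, 0.2307]
eef_rot: [-3.129, -0.002, 0.344]
force: [0.7, 0.0, -0.9]
width: 0.0376
gripper_force: 35.6
[0.48811272 0.17721432 0.2316759 ] [-3.12926901 -0.00671311  0.34394573] [ 0.50997455  0.0639141  -1.83262009] 0.037837215039437516
(array([-5.84, 34.05,  0.21]), [-0.131])
[([344.6, 212.4], 0.76)] [ 0.55149736 -0.16035603  0.052     ]
```

View pics/t2.png

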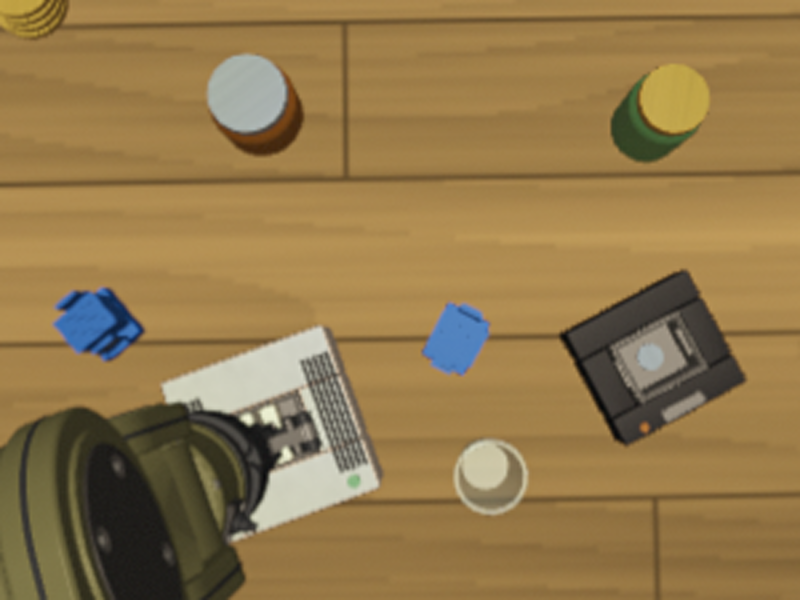

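The cartridge left the absorber cleanly: the well at crop (285,425) is empty and the jars stand untouched. Next I fly to a hover just short of the base, for a close look.

```bash
python3 -m pendant '{"delta_pos":[[-0.6,2,-1],[-1.7,6,-1],[-2.8,10,-1],[-3.9,14,-1],[-5,18,-1],[-6.1,22,-1],[-7.2,26,-1],[-8.3,30,-1],[-9.4,33,-1],[-9.8,34.5,-1]],"twist":[-0.01,-0.03,-0.05,-0.07,-0.09,-0.11,-0.13,-0.13,-0.13,-0.13],"gripper":[0.42,0.42,0.42,0.42,0.42,0.42,0.42,0.42,0.42,0.42]}'
python3 -m pendant '{"delta_pos":[[0,0,0],[0,0,0],[0,0,0],[0,0,0]],"twist":[0,0,0,0],"gripper":[0.42,0.42,0.42,0.42]}'
python3 - <<'E'
from h import *
P=camera_params("wrist");im=capture("wrist");cv2.imwrite("pics/w4.png",cv2.resize(im[:,:,::-1],(800,600),interpolation=cv2.INTER_CUBIC))
np.save("w4.npy",P,allow_pickle=True)
s=observe();print(s["position"],s["eef_rot"],s["force"],s["width"])
E
```

```text
time: 8.45
position: [0.509, -0.1852, 0.2321]
eef_rot: [-3.129, 0.001, 0.47]
force: [0.8, 0.8, -1.6]
width: 0.0379
gripper_force: 35.7
time: 8.78
position: [0.5097, -0.1801, 0.2333]
eef_rot: [-3.128, -0.001, 0.475]
force: [0.1, 0.5, -1.3]
width: 0.0377
gripper_force: 35.7
[ 0.50995648 -0.18006349  0.23354487] [-3.12842157e+00 -1.10780242e-03  4.75773048e-01] [-0.31763354 -0.17339639 -2.18077106] 0.03782407837071067
```

View pics/w4.png

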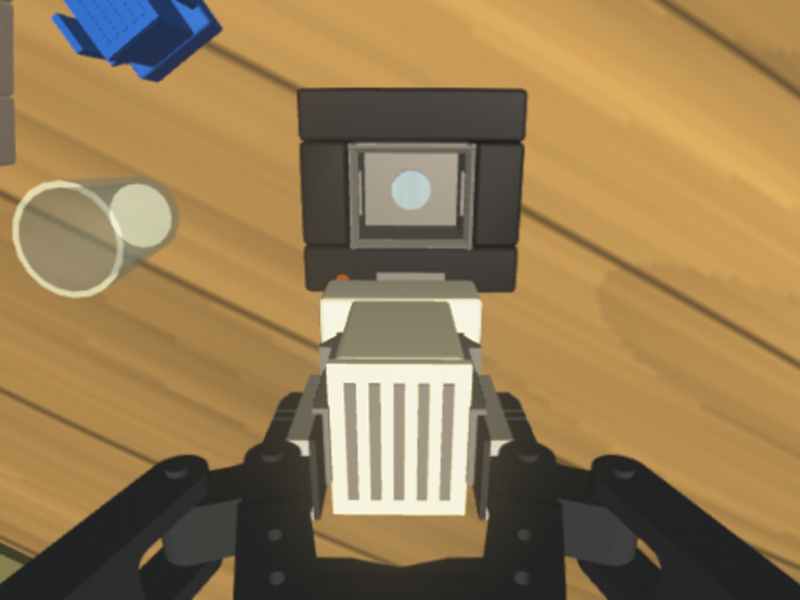

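The wrist view shows the base with box corners (298,90), (527,90), (516,292) and (306,292). The sleeve is centred at about (412,196). The cartridge top is at (328–472, 362–515), square in the grip.

```bash
python3 - <<'E'
from h import *
P=np.load("w4.npy",allow_pickle=True).item()
tz=.2335
for nm,z,cs in(("box",.052,[(298,90),(527,90),(516,292),(306,292)]),("sleeve61",.061,[(349,143),(476,143),(471,249),(352,249)]),("s79",.079,[(349,143),(476,143),(471,249),(352,249)]),("cart",tz+.006,[(328,362),(472,362),(466,515),(333,515)])):
    p=np.array([at("wrist",np.array(c)/1.5625,z,P)[:2] for c in cs]);print(nm,"c",p.mean(0).round(4))
    for i in range(4):
        d=p[(i+1)%4]-p[i];print(round(np.hypot(*d),4),round(np.degrees(np.arctan2(d[1],d[0])),1))
print(P,observe()["position"])
E
```

```text
box c [ 0.5485 -0.164 ]
0.1239 -62.7
0.114 -152.4
0.1255 117.5
0.1145 26.8
sleeve61 c [ 0.5486 -0.1641]
0.0681 -62.7
0.058 -153.4
0.0672 117.4
0.0582 27.5
s79 c [ 0.5504 -0.1629]
0.0639 -62.7
0.0545 -153.4
0.0631 117.4
0.0546 27.5
cart c [ 0.5105 -0.1788]
0.0348 -62.4
0.0452 -152.2
0.036 117.9
0.0454 26.3
{'intrinsics': array([[343.56514794,   0.        , 255.38679109],
       [  0.        , 343.56514794, 190.53173327],
       [  0.        ,   0.        ,   1.        ]]), 'k1': -0.08638090456176503, 'eye': array([ 0.57911824, -0.14524773,  0.35802548]), 'attitude': array([ 2.83608201,  0.01448632, -1.0956581 ])} [ 0.50995648 -0.18006349  0.23354487]
```

```bash
python3 -m pendant '{"delta_pos":[[1,0.1,0],[2.5,0.2,0],[4.1,0.36,0.5],[4.1,0.38,2],[4.1,0.4,3.5],[4.1,0.42,5],[4.1,0.44,6.3],[4.1,0.44,6.3],[4.1,0.44,6.3],[4.1,0.44,6.3]],"twist":[0,0,0,0,0,0,0,0,0,0],"gripper":[0.42,0.42,0.42,0.42,0.42,0.42,0.42,0.42,0.42,0.42]}'
python3 - <<'E'
from h import *
P=camera_params("wrist");im=capture("wrist");cv2.imwrite("pics/w5.png",cv2.resize(im[:,:,::-1],(800,600),interpolation=cv2.INTER_CUBIC))
np.save("w5.npy",P,allow_pickle=True)
s=observe();print(s["position"],s["eef_rot"],s["force"],s["width"])
E
```

```text
time: 9.67
position: [0.5494, -0.1655, 0.1714]
eef_rot: [-3.13, -0.002, 0.475]
force: [-0.0, 1.0, -1.9]
width: 0.0375
gripper_force: 35.7
[ 0.54955651 -0.16572092  0.17178176] [-3.13058827e+00 -2.92417937e-03  4.74565094e-01] [ 0.16974342 -0.45811657 -1.82232094] 0.037608219899913704
```

View pics/w5.png

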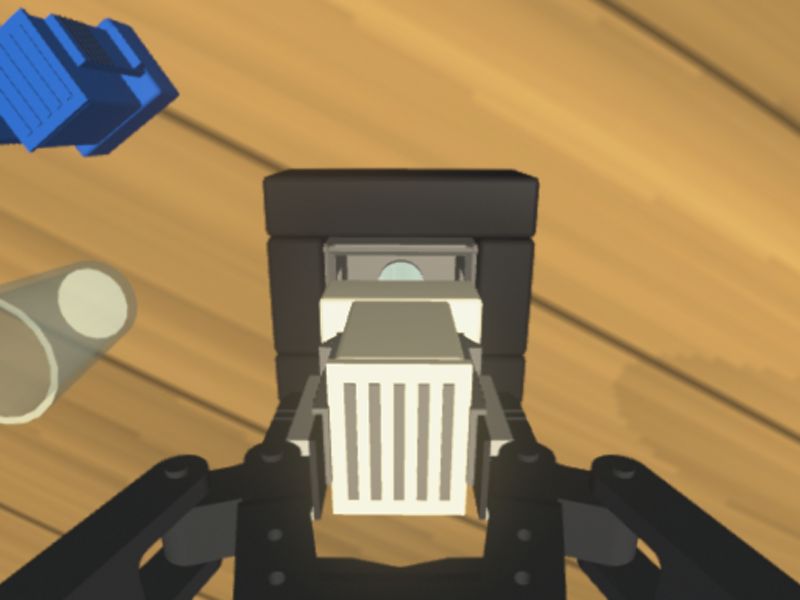

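The sleeve (columns 324–477) and the cartridge foot (321–481) share their centre at 400.5, so they are aligned in y. I check x numerically.

```bash
python3 - <<'E'
from h import *
P=np.load("w5.npy",allow_pickle=True).item();Q=np.load("w4.npy",allow_pickle=True).item()
g=lambda c,z,p:at("wrist",np.array(c)/1.5625,z,p)[:2]
u=np.array([np.cos(.4748),np.sin(.4748)]);v=np.array([-u[1],u[0]])
far5=(g((266,180),.052,P)+g((538,180),.052,P))/2
far4=(g((298,92),.052,Q)+g((527,92),.052,Q))/2
c4=np.array([.5485,-.164])
print("far-c (w4)",(far4-c4)@u,"c from w5",far5-u*((far4-c4)@u), "y",(far5-far4)@v)
cart=np.mean([g(c,.1715+.006,P) for c in[(328,362),(472,362),(466,515),(333,515)]],0);print("cart",cart)
c5=far5-u*((far4-c4)@u);print("need x,y(tool) mm",1e3*(c5-cart)@u,-1e3*(c5-cart)@v)
# sleeve height estimate: outer sleeve y-width at candidate z, both views
for z in(.061,.065,.07,.075,.079):
    print(z,np.linalg.norm(g((349,143),z,Q)-g((476,143),z,Q)).round(4),np.linalg.norm(g((324,243),z,P)-g((477,243),z,P)).round(4),((g((400,243),z,P)-g((412,143),z,Q))@u).round(4))
E
```

```text
far-c (w4) 0.05611288240640158 c from w5 [ 0.54902714 -0.1641345 ] y -0.0003192839973969165
cart [ 0.55013849 -0.16416303]
need x,y(tool) mm -0.9753677284973996 -0.5334443584116252
0.061 0.0681 0.0683 0.0003
0.065 0.0671 0.0671 0.0011
0.07 0.066 0.0657 0.002
0.075 0.0648 0.0642 0.0029
0.079 0.0639 0.0631 0.0036
```

```bash
python3 -m pendant '{"delta_pos":[[-0.08,-0.03,0.5],[-0.08,-0.03,1.2],[-0.08,-0.02,1.8],[-0.08,-0.01,2.3],[-0.08,-0.01,2.7],[-0.08,0,3.1],[-0.08,0,3.4],[-0.08,0,3.4]],"twist":[0,0,0,0,0,0,0,0],"gripper":[0.42,0.42,0.42,0.42,0.42,0.42,0.42,0.42]}'
python3 -m pendant '{"delta_pos":[[0,0,0.15],[0,0,0.3],[0,0,0.45],[0,0.01,0.6],[0,0.01,0.75],[0,0.01,0.9],[0,0.01,0.9]],"twist":[0,0,0,0,0,0,0],"gripper":[0.42,0.42,0.42,0.42,0.42,0.42,0.42]}'
```

```text
time: 10.38
position: [0.5471, -0.1657, 0.136]
eef_rot: [-3.128, -0.001, 0.474]
force: [-0.8, -0.4, -1.8]
width: 0.0381
gripper_force: 35.7
time: 10.97
position: [0.5474, -0.1658, 0.1275]
eef_rot: [-3.129, -0.001, 0.474]
force: [0.2, 0.9, -1.7]
width: 0.0378
gripper_force: 35.7
```

```bash
python3 -m pendant '{"delta_pos":[[0,0,0.15],[0,0,0.3],[0,0,0.45],[0,0.01,0.6],[0,0.01,0.75],[0,0.01,0.9],[0,0.01,1.05],[0,0.02,1.2],[0,0.02,1.4],[0,0.02,1.4]],"twist":[0,0,0,0,0,0,0,0,0,0],"gripper":[0.42,0.42,0.42,0.42,0.42,0.42,0.42,0.42,0.42,0.42]}'
python3 -m pendant '{"delta_pos":[[0,0,0.1],[0,0,0.2],[0,0,0.3],[0,0,0.4],[0,0,0.5],[0,0,0.6],[0,0,0.7],[0,0.01,0.8],[0,0.01,0.8]],"twist":[0,0,0,0,0,0,0,0,0],"gripper":[0.42,0.42,0.42,0.42,0.42,0.42,0.42,0.42,0.42]}'
```

```text
time: 11.8
position: [0.5474, -0.1658, 0.1134]
eef_rot: [-3.129, -0.001, 0.474]
force: [-0.2, 0.5, -1.9]
width: 0.0378
gripper_force: 35.7
time: 12.55
position: [0.5475, -0.1658, 0.1056]
eef_rot: [-3.129, -0.001, 0.474]
force: [-0.4, -0.9, -2.4]
width: 0.0378
gripper_force: 35.7
```

```bash
python3 -m pendant '{"delta_pos":[[0,0,0.1],[0,0,0.2],[0,0,0.3],[0,0,0.4],[0,0,0.5],[0,0,0.6],[0,0,0.6]],"twist":[0,0,0,0,0,0,0],"gripper":[0.42,0.42,0.42,0.42,0.42,0.42,0.42]}'
python3 -m pendant '{"delta_pos":[[0,0,0.1],[0,0,0.2],[0,0,0.3],[0,0,0.4],[0,0,0.4]],"twist":[0,0,0,0,0],"gripper":[0.42,0.42,0.42,0.42,0.42]}'
```

```text
time: 13.13
position: [0.5474, -0.1657, 0.0996]
eef_rot: [-3.129, -0.001, 0.474]
force: [0.5, -0.9, -2.8]
width: 0.038
gripper_force: 35.7
time: 13.55
position: [0.5477, -0.1658, 0.0962]
eef_rot: [-3.13, -0.002, 0.474]
force: [-1.3, -0.0, 2.2]
width: 0.0379
gripper_force: 35.8
```

Plunger contact: the force changed by about 4 N near TCP z 0.097. I press on in small steps, watching for the floor.

```bash
python3 -m pendant '{"delta_pos":[[0,0,0.1],[0,0,0.2],[0,0,0.3],[0,0,0.4],[0,0,0.4],[0,0,0.4]],"twist":[0,0,0,0,0,0],"gripper":[0.42,0.42,0.42,0.42,0.42,0.42]}'
python3 -m pendant '{"delta_pos":[[0,0,0.05],[0,0,0.1],[0,0,0.15],[0,0,0.2],[0,0,0.2]],"twist":[0,0,0,0,0],"gripper":[0.42,0.42,0.42,0.42,0.42]}'
```

```text
time: 14.05
position: [0.5478, -0.1658, 0.0921]
eef_rot: [-3.13, -0.002, 0.474]
force: [-0.9, 0.5, 4.5]
width: 0.0379
gripper_force: 35.9
time: 14.47
position: [0.5477, -0.1657, 0.09]
eef_rot: [-3.13, -0.002, 0.474]
force: [-1.1, 0.0, 5.5]
width: 0.0382
gripper_force: 35.9
```

```bash
python3 -m pendant '{"delta_pos":[[0,0,0.05],[0,0,0.1],[0,0,0.15],[0,0,0.15],[0,0,0.15]],"twist":[0,0,0,0,0],"gripper":[0.42,0.42,0.42,0.42,0.42]}'
python3 -m pendant '{"delta_pos":[[0,0,0.05],[0,0,0.1],[0,0,0.1],[0,0,0.1]],"twist":[0,0,0,0],"gripper":[0.42,0.42,0.42,0.42]}'
```

```text
time: 14.88
position: [0.5478, -0.1658, 0.0887]
eef_rot: [-3.13, -0.002, 0.474]
force: [-2.0, -0.1, 6.9]
width: 0.0381
gripper_force: 35.9
time: 15.22
position: [0.5478, -0.1657, 0.0878]
eef_rot: [-3.13, -0.002, 0.474]
force: [-2.2, 0.3, 6.6]
width: 0.0377
gripper_force: 35.9
```

```bash
python3 -m pendant '{"delta_pos":[[0,0,0.05],[0,0,0.1],[0,0,0.1],[0,0,0.1]],"twist":[0,0,0,0],"gripper":[0.42,0.42,0.42,0.42]}'
```

```text
time: 15.55
position: [0.5479, -0.1658, 0.0876]
eef_rot: [-3.13, -0.002, 0.474]
force: [-3.3, 1.1, 12.2]
width: 0.0378
gripper_force: 36.1
```

The cartridge is on the floor: the force jumped while the height held at 0.0876. I open gradually, following down slightly because the pads swing back as they open.

```bash
python3 -m pendant '{"delta_pos":[[0,0,0.05],[0,0,0.1],[0,0,0.1],[0,0,0.15],[0,0,0.2],[0,0,0.25],[0,0,0.3],[0,0,0.3],[0,0,0.3],[0,0,0.3]],"twist":[0,0,0,0,0,0,0,0,0,0],"gripper":[0.42,0.42,0.46,0.5,0.54,0.58,0.62,0.66,0.7,0.72]}' 20
python3 - <<'E'
from h import *
im=capture("wrist");cv2.imwrite("pics/w6.png",cv2.resize(im[:,:,::-1],(800,600),interpolation=cv2.INTER_CUBIC))
s=observe();print(s["position"],s["force"],s["width"])
E
```

```text
time: 16.38
position: [0.5471, -0.1654, 0.0828]
eef_rot: [-3.128, -0.001, 0.474]
force: [-0.2, -0.5, -0.1]
width: 0.0612
gripper_force: 0.0
[ 0.5469998  -0.16535492  0.0828206 ] [ 0.01790606 -0.67567895 -0.9703211 ] 0.061564470174190346
```

View pics/w6.png

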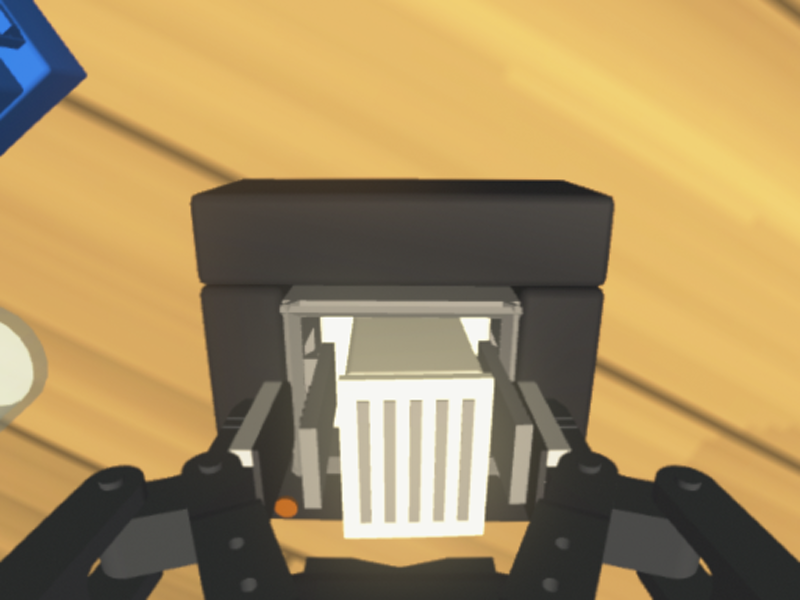

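The tabs stand out (300 and 531), but the cartridge seems to lean slightly to the right: its top centre is at column 417, while the sleeve's is at 402. I retreat clear and measure the lean from above.

```bash
python3 -m pendant '{"delta_pos":[[0,0,0],[0,0,0],[0,0,-0.5],[0,0,-2],[0,0,-5],[0,0,-8],[0,0,-11],[0,0,-11],[0,0,-11]],"twist":[0,0,0,0,0,0,0,0,0],"gripper":[1,1,1,1,1,1,1,1,1]}'
python3 - <<'E'
from h import *
P=camera_params("wrist");im=capture("wrist")[:,:,::-1];np.save("w7.npy",P,allow_pickle=True)
sc=capture("scene")[:,:,::-1]
X=(.5487,-.1638,.07)
def crop(im,n,P,s,r):
    c=pix(n,X,P)[0].astype(int);x0=max(0,c[0]-r);y0=max(0,c[1]-r);print(n,x0,y0,s);return cv2.resize(im[y0:y0+2*r,x0:x0+2*r],(400,400),interpolation=cv2.INTER_CUBIC)
cv2.imwrite("pics/c7.png",np.hstack([crop(im,"wrist",P,400/160,80),crop(sc,"scene",None,400/100,50)]))
print(observe()["position"],observe()["eef_rot"])
E
```

```text
time: 17.18
position: [0.5496, -0.1674, 0.196]
eef_rot: [-3.133, -0.005, 0.474]
force: [-0.4, -0.3, -0.3]
width: 0.0854
gripper_force: 0.0
wrist 173 108 2.5
scene 126 142 4.0
[ 0.5475228  -0.16670356  0.19295714] [-3.12878875e+00 -1.01121459e-03  4.73976373e-01]
```

View pics/c7.png

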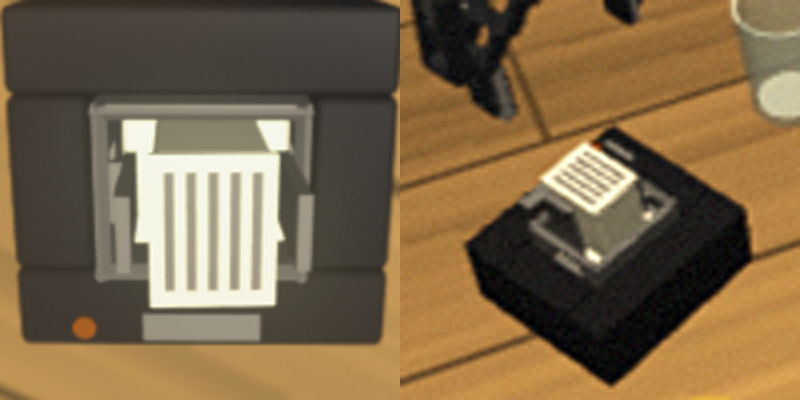

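```bash
python3 - <<'E'
from h import *
P=np.load("w7.npy",allow_pickle=True).item()
g=lambda c,z:at("wrist",np.array(c)/2.5+[173,108],z,P)[:2]
u=np.array([np.cos(.4748),np.sin(.4748)]);v=np.array([u[1],-u[0]])
O=np.array([.5487,-.1638])
for nm,z,cs in(("coretop",.097,[(147,154),(279,154),(276,306),(151,306)]),("foot far corners",.045,[(122,120),(292,120)]),("rim",.065,[(90,103),(314,103),(308,280),(96,280)]),("box",.052,[(5,97),(400,97)])):
    p=np.array([g(c,z)-O for c in cs]);print(nm,(1e3*p@u).round(1),(1e3*p@v).round(1),"mean x,y",(1e3*p.mean(0)@u).round(2),(1e3*p.mean(0)@v).round(2))
E
```

```text
coretop [ 21.4  21.4 -22.9 -23. ] [-14.2  21.2  21.4 -14. ] mean x,y -0.77 3.6
foot far corners [20.1 20.1] [-26.3  29.2] mean x,y 20.1 1.45
rim [ 29.4  29.4 -27.9 -28.1] [-33.7  33.9  34.  -34.1] mean x,y 0.68 0.02
box [29.  29.1] [-62.7  62.7] mean x,y 29.05 -0.04
```

The cartridge leans about 2.4° towards tool +y, within its play, and both tabs look out. I level it and prove the latch by pressing the core's top gently with shut fingers, slightly on the high side.

```bash
python3 -m pendant '{"delta_pos":[[0,-0.2,0],[0,-0.2,0],[0,-0.2,0],[0,-0.2,1],[0,-0.2,2.5],[0,-0.2,4],[0,-0.2,5.5],[0,-0.2,6.8],[0,-0.2,6.8],[0,-0.2,6.8]],"twist":[0,0,0,0,0,0,0,0,0,0],"gripper":[0,0,0,0,0,0,0,0,0,0]}'
python3 -m pendant '{"delta_pos":[[0,0,0.1],[0,0,0.2],[0,0,0.3],[0,0,0.4],[0,0,0.5],[0,0,0.6],[0,0,0.6]],"twist":[0,0,0,0,0,0,0],"gripper":[0,0,0,0,0,0,0]}'
```

```text
time: 18.12
position: [0.5457, -0.164, 0.124]
eef_rot: [-3.127, 0.001, 0.474]
force: [-0.0, 0.7, 0.6]
width: -0.0003
gripper_force: 0.0
time: 18.7
position: [0.5467, -0.1642, 0.1193]
eef_rot: [-3.129, -0.001, 0.474]
force: [0.2, 0.2, 0.3]
width: 0.0
gripper_force: 0.0
```

```bash
python3 -m pendant '{"delta_pos":[[0,0,0.05],[0,0,0.1],[0,0,0.15],[0,0,0.15]],"twist":[0,0,0,0],"gripper":[0,0,0,0]}'
```

```text
time: 19.03
position: [0.5467, -0.1642, 0.1178]
eef_rot: [-3.129, -0.001, 0.474]
force: [0.1, -0.2, -0.3]
width: -0.0002
gripper_force: 0.0
```

```bash
python3 -m pendant '{"delta_pos":[[0,0,0.05],[0,0,0.1],[0,0,0.15],[0,0,0.15]],"twist":[0,0,0,0],"gripper":[0,0,0,0]}'
python3 -m pendant '{"delta_pos":[[0,0,0.05],[0,0,0.1],[0,0,0.1],[0,0,0.1]],"twist":[0,0,0,0],"gripper":[0,0,0,0]}'
```

```text
time: 19.37
position: [0.5469, -0.1642, 0.117]
eef_rot: [-3.13, -0.002, 0.474]
force: [-1.6, 1.2, 4.5]
width: -0.0002
gripper_force: 2.0
time: 19.7
position: [0.5473, -0.1641, 0.1164]
eef_rot: [-3.13, -0.003, 0.474]
force: [-1.4, 0.7, 7.7]
width: 0.0002
gripper_force: 3.3
```

```bash
python3 -m pendant '{"delta_pos":[[0,0,0.05],[0,0,0.1],[0,0,0.15],[0,0,0.2],[0,0,0.2]],"twist":[0,0,0,0,0],"gripper":[0,0,0,0,0]}'
python3 -m pendant '{"delta_pos":[[0,0,0.05],[0,0,0.1],[0,0,0.1],[0,0,0.1]],"twist":[0,0,0,0],"gripper":[0,0,0,0]}'
```

```text
time: 20.12
position: [0.5475, -0.164, 0.1147]
eef_rot: [-3.13, -0.004, 0.474]
force: [-1.9, 0.9, 7.9]
width: 0.0002
gripper_force: 3.9
time: 20.45
position: [0.5469, -0.1633, 0.1138]
eef_rot: [-3.128, -0.003, 0.474]
force: [-2.4, 2.5, 10.4]
width: 0.0
gripper_force: 4.9
```

```bash
python3 -m pendant '{"delta_pos":[[0,0,0.05],[0,0,0.1],[0,0,0.1],[0,0,0.1]],"twist":[0,0,0,0],"gripper":[0,0,0,0]}'
python3 -m pendant '{"delta_pos":[[0,0,-0.1],[0,0,-0.2],[0,0,-0.4],[0,0,-0.7],[0,0,-1.2],[0,0,-3],[0,0,-6],[0,0,-8],[0,0,-8],[0,0,-8]],"twist":[0,0,0,0,0,0,0,0,0,0],"gripper":[0,0,0,0,0,0,0.3,0.6,1,1]}'
python3 - <<'E'
from h import *
P=camera_params("wrist");im=capture("wrist")[:,:,::-1];np.save("w8.npy",P,allow_pickle=True)
c=pix("wrist",(.5487,-.1638,.07),P)[0].astype(int);x0,y0=c-80;print(x0,y0)
cv2.imwrite("pics/c8.png",cv2.resize(im[y0:y0+160,x0:x0+160],(600,600),interpolation=cv2.INTER_CUBIC))
print(observe()["position"])
E
```

```text
time: 20.78
position: [0.5468, -0.1632, 0.1136]
eef_rot: [-3.129, -0.004, 0.474]
force: [-4.4, 4.8, 15.3]
width: -0.0003
gripper_force: 7.5
time: 21.62
position: [0.5482, -0.1656, 0.1928]
eef_rot: [-3.132, -0.004, 0.474]
force: [0.4, 0.0, 1.0]
width: 0.049
gripper_force: 0.0
176 108
[ 0.54718765 -0.16524718  0.19143182]
```

View pics/c8.png

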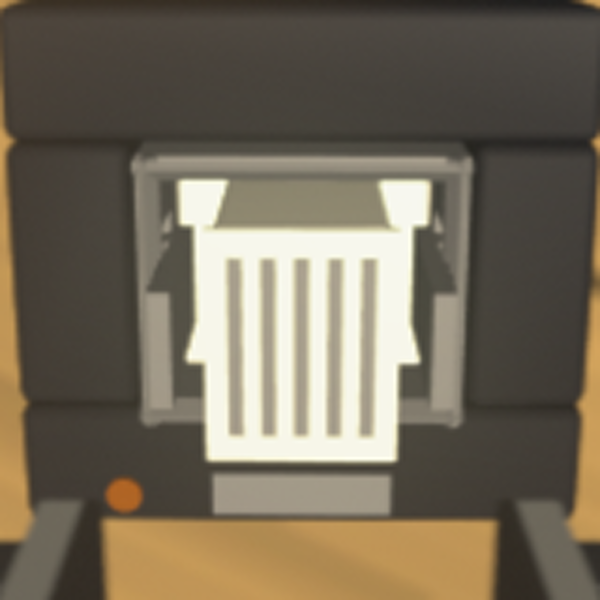

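The cartridge now stands upright and centred at column 302 in the sleeve (135–470). Both tabs are out symmetrically (148 and 458), it stayed down, and the gripper is clear above it.

```bash
python3 - <<'E'
from bench import *
print(job_done())
E
```

```text
the job is handed in; nothing more can be done
None
```

I moved the cartridge from the absorber into the recharge base and handed the job in at about 21.7 s. The last picture shows it upright with both tabs out. The jars were never touched, and the hand-in gave no verdict.

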